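# One acorn out of the tube

### The arm

A 6-joint arm with a two-finger parallel gripper is mounted at the origin on the work surface. World frame = base frame: x ahead of the robot, y to its left, z up, the work surface at z = 0. Lengths are in m, angles in rad, forces in N, time in s.
With the tool pointing down it reaches from about 0.325 to 0.9 m from the base axis. Payload 3.5 kg.
Tool frame: the origin (TCP) lies midway between the tips of the shut fingers; the grasp point (between the pads) lies 19 mm behind it (arm.grip_depth is the distance from the TCP to the grasp point, in m); z points along the fingers, y is the line along which they close (so a half turn about z gives the same grasp; the last joint's range is limited). The gripper opens to 85 mm and grips with 20 to 120 N. Pads are 22 mm wide; open, the fingers measure 114 mm over their backs; the gripper's body (76 mm by 85 mm) begins 54 mm behind the grasp point. The pads swing forward as they close: fully open they stand 13 mm farther back than shut.
Start: joints at [1.228, 0.276, -0.026, 1.268, 0, 1.467], TCP at [0.148, 0.607, 0.231] pointing down, gripper open.
Joint ranges: [-3.12, 3.12], [-0.85, 1.88], [-1.08, 1.24], [-1.95, 2.15], [-1.57, 1.53], [-3.14, 3.14]. Speed limits (rad/s): [2.57, 2.57, 3.14, 3.14, 3.14, 3.14].

### API

Orientations are given as a rotation vector (axis times angle).
In Python, from cell import arm gives the robot as it stands. The module is installed in compiled form; this text tells all that it offers.
- The arm moves only by the tool arm_command, never from a script. Its argument "series" is a list of rows, each a list of 7 numbers: the turn, a rotation vector about the world's x, y, z in degrees, then the shift along the world's x, y, z in mm, then the closure, from 0 (fully open) to 1 (shut). A call has exactly 10 rows; each row shifts and turns the commanded pose from where the row before left it; what a row does not reach is not made up. A row lasts 1/12 s, in which the tool goes at most 41.7 mm and 7.16 degrees, less where a joint would pass 70% of its speed; a pose out of reach is approached as far as the arm can. A call is refused whole if a number of a shift passes 41.7 or a number of a turn 7.16, either way. A call with a gripper value outside its range is refused whole. The fingers move at their own pace and stop on an object; "grip_force" is the grip in N (left out, the last holds). Time passes only in rows, so rows that do not move let the fingers close, or fill a call up. It gives the time, the measured TCP pose, the force, the opening and the grip force at its end, in the units of the state.
- arm.observe(): the state, without advancing time (a new reading comes with each control period).
- arm.read_camera(name): name is "scene" or "top" or "wrist"; returns a dict with "pixels" (384x512x3 uint8, blue, green, red), "depth" (384x512 float32, m along the optical axis (not along the pixel's ray), 0 where there is no reading), "K" (3x3 intrinsics, pixels), "pose" (4x4, takes a point from camera to world coordinates). Camera axes: x right, y down, z forward; pixel columns grow to the right and rows downward; lengths in m; the calibration is good to about 2 mm. A picture is of the moment at which its call begins.
- arm.finish_job(): hands the job in; it is judged then, once.
Trained networks look in a picture, given as the dict that the camera call returned (one of the last four; its "shot" number tells which), for a name from the list of things; names that differ only in an ending like _2 or _b are one class to them, and where a whole thing is asked for, a point or a joint stands for the part that bears it (a point fixed in the world has none). Each returns a list of dicts, best first, with "confidence" (0 to 1); they miss things now and then, are a little off and sometimes report something else, mostly with a low value. They report only what shows in the picture. A call takes as long as a camera call. They do not tell look-alikes from the thing itself.
- arm.silhouettes(target, picture): "pixels" (384x512 bool, what is visible of it) and "box" ([left, top, right, bottom] in pixels, round what is visible of it).
The state is a dict: "clock": time; "joints": joint angles; "joint_vel": joint speeds; "tau": joint torques, N m; "tool_pos": TCP position; "orientation": TCP orientation; "ft_force": force on the tool from outside, world axes, zero at the start; "moment": the same for the moment, N m; "finger_gap": finger opening in m; "gripper_force": force on a finger pad.
Only numpy, scipy, OpenCV 4.12 (cv2) and the standard library are available. Lean on these libraries where they do the work, as an engineer would, in place of code of your own. Each camera call takes 0.05 s, during which the arm holds its last target. There are 200 camera calls.

### The job

Take the open clear tube out of the slanting rack and tip it slowly over the petri dish until the two acorns slide down to its neck, then ease it on until the front acorn drops over the rim into the dish from just above it, and stop at once so that the other acorn stays in the tube. Lay the tube back in the rack place it came from, mouth up the slope, with the second acorn still inside, and let go. Do not shift the bottle block, the basket, the magnifier or the two capped tubes.

Things in the scene. Friction and masses are not known exactly. Their poses are not given: they have to be found in the camera images.
- tube_mid (a point): Open clear plastic tube, green band near its closed base: 134 mm long, 45 mm across, 60 g, two acorns in it. This point: on its axis, 58 mm from the base, where it is best gripped across its sides. z runs along the axis to the mouth, rising 20 degrees from level at the start; x points to the side that is underneath in the rack; y is level.
- tube_mouth (a point): Centre of that tube's open mouth (rim), 76 mm from tube_mid along z. The straight body, 40 mm inside, ends 34 mm short of the rim; a shoulder tapers over 30 mm to a 4 mm long neck, 24 mm bore, 32 mm outside.
- acorn_front_mid (a point): Centre of the acorn nearer the mouth: hard, smooth, brown, 36 mm long, 22 mm thick, 11 to 16 g. Tube tipped 14 to 24 degrees below level (friction varies): both acorns slide to the shoulder, this one stopping about 42 mm beyond tube_mid. Tipped on at 3 degrees a second or less, it goes over the rim at 21 to 33 degrees; the other would follow some 5 degrees later.
- acorn_rear_mid (a point): Centre of the other acorn, of the same size, behind the first at the base end of the tube. It must stay in the tube.
- dish_in (a point): Middle of the inner floor of the round glass petri dish, lined with white filter paper: 120 mm across, 20 mm high, 3 mm wall, floor 4 mm above the desk; loose, 140 g. z is up.
- rack: Fixed wooden slanting rack, 240 mm wide (y), 150 deep (x); origin on the desk under the middle place. Three places 78 mm apart along y; tubes lie along its x, mouth to +x and up, tube_mid 72 mm above the desk, in V notches of two cross-bars; between the bars it is open 24 to 88 mm from a tube's base. Notches guide in from 8 mm each side; a stop is 2.5 mm behind the base. Tubes stay below 120 mm.
- capped_a_mid (a point): Closed tube of the same size with a red cap, in another place of the rack; this point is 58 mm from its base on its axis. Bystander: leave alone.
- capped_b_mid (a point): The same with a blue cap. Bystander: leave alone.
- bottles: Wooden block 75 mm (its x) by 130 mm (its y), 38 mm high, with four amber dropper bottles whose white tops reach 120 mm above the desk; close to the dish. Origin at the middle of its underside. Loose bystander: leave alone.
- basket: White plastic basket 96 mm (its x) by 160 mm (its y), 58 mm high, on the other side of the dish. Origin at the middle of its underside. Loose bystander: leave alone.
- magnifier_mid (a point): Hand magnifier lying near the rack, 160 mm long along its x, with a round 68 mm green lens ring, 16 mm high, and an orange handle; this point is at the middle of its length. Loose bystander: leave alone.
Things that resemble listed ones, but are neither listed nor needed, are in the scene too. Of the things that look like the part that bears dish_in, take the one that is farthest to the robot's left at the start.

How it is judged:
On the way, in this order (a step that is already met when the one before it is completed fails the run):
1. the tube is lifted out of the rack with both acorns in it (distance of tube_mid from where it was at the start of the episode above 0.07 m and z of acorn_front_mid in the frame of tube_mid between -0.055 and 0.078 m and x of acorn_front_mid in the frame of tube_mid between -0.021 and 0.021 m and y of acorn_front_mid in the frame of tube_mid between -0.021 and 0.021 m and z of acorn_rear_mid in the frame of tube_mid between -0.055 and 0.078 m and x of acorn_rear_mid in the frame of tube_mid between -0.021 and 0.021 m and y of acorn_rear_mid in the frame of tube_mid between -0.021 and 0.021 m), for 0.2 s.
2. the tube is tipped mouth down and the front acorn has slid down to its neck, both acorns still inside (all of step 1 and angle between tube_mid's own z axis and vertical above 1.6 rad and z of acorn_front_mid in the frame of tube_mid above 0.034 m), for 0.3 s.
3. the front acorn lies in the dish and the rear one is still in the tube, which is held clear of the rack (distance of tube_mid from where it was at the start of the episode above 0.07 m and horizontal distance between acorn_front_mid and dish_in below 0.056 m and z of acorn_front_mid in the frame of dish_in between 0 and 0.02 m and z of acorn_rear_mid in the frame of tube_mid between -0.055 and 0.078 m and x of acorn_rear_mid in the frame of tube_mid between -0.021 and 0.021 m and y of acorn_rear_mid in the frame of tube_mid between -0.021 and 0.021 m), for 0.3 s.
At the end, for the whole second after the job is handed in: The front acorn lies in the dish (within 56 mm of its middle, on its floor), the rear acorn is inside the tube, and the tube lies released in its own rack place: its middle within 12 mm and its mouth within 20 mm of where they were, axis rising 13 to 27 degrees; the dish is upright (horizontal distance between acorn_front_mid and dish_in below 0.056 m and z of acorn_front_mid in the frame of dish_in between 0 and 0.02 m and z of acorn_rear_mid in the frame of tube_mid between -0.055 and 0.078 m and x of acorn_rear_mid in the frame of tube_mid between -0.021 and 0.021 m and y of acorn_rear_mid in the frame of tube_mid between -0.021 and 0.021 m and distance of tube_mid from where it was at the start of the episode below 0.012 m and angle between tube_mid's own z axis and vertical between 1.1 and 1.34 rad and distance of tube_mouth from where it was at the start of the episode below 0.02 m and angle between dish_in's own z axis and vertical below 0.1 rad); the robot touches nothing.
It fails at once if the second acorn leaves the tube (not (z of acorn_rear_mid in the frame of tube_mid between -0.055 and 0.078 m and x of acorn_rear_mid in the frame of tube_mid between -0.021 and 0.021 m and y of acorn_rear_mid in the frame of tube_mid between -0.021 and 0.021 m)).
It fails at once if the front acorn is let fall from high: more than 80 mm above the dish's floor while outside the tube (not (z of acorn_front_mid in the frame of tube_mid between -0.055 and 0.078 m and x of acorn_front_mid in the frame of tube_mid between -0.021 and 0.021 m and y of acorn_front_mid in the frame of tube_mid between -0.021 and 0.021 m) and z of acorn_front_mid in the frame of dish_in above 0.08 m).
It fails at once if a bystander is shifted (distance of any of bottles, basket, magnifier_mid from where it was at the start of the episode above 0.015 m or distance of any of capped_a_mid, capped_b_mid from where it was at the start of the episode above 0.012 m).
It also fails if it takes over 69 s, if anything falls off the work surface, if the arm or the gripper's body presses on something with over 40 N, if the wrist force passes 120 N, or if a joint passes its speed limit or range.

## Working session

There is one attempt and no reset: what is moved stays moved. The work goes in short steps, Python scripts to look and compute and a tool call to move; the robot and the scene stay as the last step left them, time stands still between calls to the robot, and variables do not carry over. Pictures are saved under pics/ and viewed, at most 10 in all, crops included, and the job is handed in when it is done.

Besides the shell and the picture viewer there is one more tool, called after ">>>" by a JSON object that holds its "method" and its "body". arm_command: Moves the arm, as the interface text tells. Its arguments: {"type":"object","properties":{"series":{"type":"array"},"grip_force":{"type":"number"}},"required":["series"]}

```bash
mkdir -p pics
cat > h.py <<'E'
import numpy as np, cv2
from cell import arm
def pts(pic,mask):
    d=pic["depth"]; v,u=np.nonzero(mask&(d>0)); z=d[v,u]; K=pic["K"]
    P=np.c_[(u-K[0,2])/K[0,0]*z,(v-K[1,2])/K[1,1]*z,z]
    return P@pic["pose"][:3,:3].T+pic["pose"][:3,3]
E
python3 - <<'E'
from h import *
np.set_printoptions(precision=3,suppress=True)
ims=[]
for c in ["scene","top"]:
    p=arm.read_camera(c); ims.append(p["pixels"]); print(c,p["pose"],p["K"][0,0])
    for n in ["tube_mid","acorn_front_mid","dish_in","rack","capped_a_mid","bottles","basket","magnifier_mid"]:
        for r in arm.silhouettes(n,p):
            P=pts(p,r["pixels"])
            print(n,round(r["confidence"],2),r["box"],np.median(P,0) if len(P) else "",P.min(0) if len(P) else "",P.max(0) if len(P) else "")
for i,c in enumerate(["scene","top"]): cv2.imwrite(f"pics/{c}0.png",ims[i])
print(arm.observe())
E
```

```text
scene [[-0.169  0.718 -0.675  1.479]
 [ 0.986  0.12  -0.119  0.107]
 [-0.005 -0.686 -0.728  1.141]
 [ 0.     0.     0.     1.   ]] 471.5042489739295
tube_mid 0.95 [320.7, 194.8, 345.2, 225.5] [0.562 0.164 0.091] [ 0.419  0.125 -0.003] [0.612 0.198 0.116]
dish_in 0.83 [91.6, 221.7, 131.3, 263.0] [ 0.712 -0.468  0.007] [ 0.638 -0.539 -0.005] [ 0.778 -0.404  0.027]
dish_in 0.66 [162.3, 144.1, 194.2, 169.1] [ 0.329 -0.382  0.007] [ 0.249 -0.449 -0.004] [ 0.399 -0.32   0.028]
dish_in 0.62 [187.8, 182.1, 229.2, 214.4] [ 0.486 -0.231  0.006] [ 0.419 -0.292 -0.006] [ 0.6   -0.173  0.117]
dish_in 0.58 [127.8, 172.7, 163.5, 205.7] [ 0.5   -0.442  0.007] [ 0.428 -0.501 -0.004] [ 0.566 -0.379  0.027]
rack 0.94 [308.1, 199.4, 400.3, 241.4] [0.543 0.219 0.053] [ 0.46   0.102 -0.006] [0.623 0.386 0.112]
capped_a_mid 0.67 [347.6, 189.2, 373.8, 220.6] [0.538 0.238 0.094] [ 0.378  0.202 -0.004] [0.59  0.275 0.118]
bottles 0.89 [156.4, 190.1, 209.6, 240.6] [ 0.628 -0.268  0.04 ] [ 0.488 -0.357 -0.006] [ 0.674 -0.199  0.124]
basket 0.97 [206.3, 139.4, 259.4, 177.3] [ 0.332 -0.176  0.037] [ 0.251 -0.28  
[... 1235 characters left out ...]
[ 0.686 -0.2    0.124]
basket 0.64 [255.7, 235.9, 321.9, 284.9] [ 0.326 -0.183  0.016] [ 0.257 -0.276 -0.009] [ 0.397 -0.09   0.063]
magnifier_mid 0.72 [153.8, 218.7, 180.4, 271.2] [0.346 0.176 0.011] [ 0.302  0.134 -0.005] [0.45  0.218 0.019]
{'clock': 0.9, 'joints': array([ 1.228,  0.276, -0.026,  1.268, -0.   ,  1.467]), 'joint_vel': array([-0.   , -0.   ,  0.001,  0.   ,  0.   ,  0.   ]), 'tau': array([  0.   , -44.548,  29.557,   0.001,   0.   ,   0.   ]), 'tool_pos': array([0.148, 0.607, 0.231]), 'orientation': array([-0.376, -3.119,  0.   ]), 'ft_force': array([ 0.103, -0.157,  0.735]), 'moment': array([-0.057,  0.015,  0.005]), 'gripper_force': 0.0, 'finger_gap': 0.08511393012664618}
```

Run:
```python
import cv2,numpy as np
a=cv2.imread("pics/top0.png")[100:290,90:400]; b=cv2.imread("pics/scene0.png")[130:270,80:410]
a=cv2.resize(a,None,fx=2,fy=2,interpolation=3);cv2.imwrite("pics/a.png",a)
b=cv2.resize(b,None,fx=2.3,fy=2.3,interpolation=3);cv2.imwrite("pics/b.png",b)
```

```text
(no output)
```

View pics/a.png

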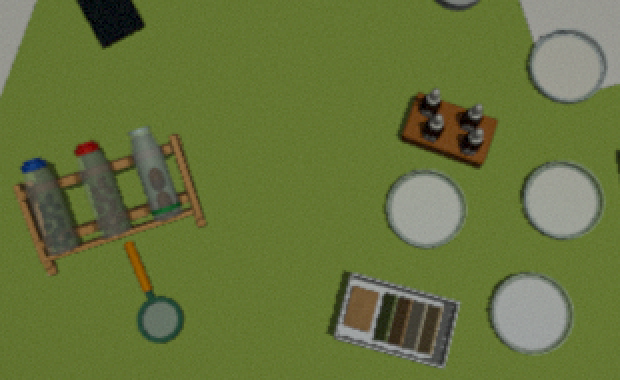

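View pics/b.png

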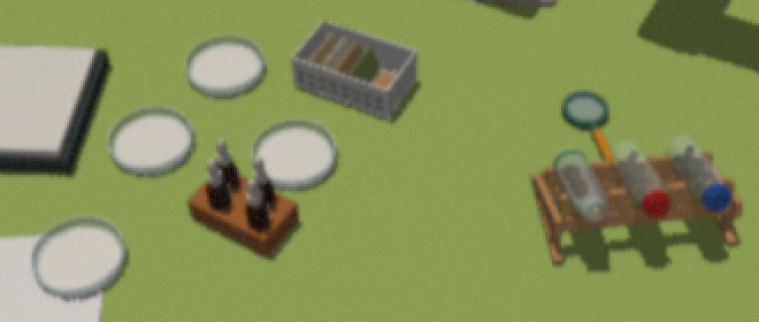

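The pictures show the open tube in the rack's right-hand place (crop a, base 165,213, mouth 142,130), with the red-capped tube next to it. The leftmost dish (crop a 425,208) sits between the bottles and the basket, and its +y side is free. Next I'll fit the tube pose.

```bash
cat >> h.py <<'E'
from scipy.optimize import least_squares
def fit_tube(P,x0):
    c20,s20=np.cos(np.radians(20)),np.sin(np.radians(20))
    def sd(q):
        h=q[2]; a=np.array([np.cos(h)*c20,np.sin(h)*c20,s20])
        D=P-np.array([q[0],q[1],.072]); s=D@a
        return s,np.linalg.norm(D-s[:,None]*a,axis=1)
    def f(q):
        s,r=sd(q); R=np.interp(s,[-58,42,72,76],[22.5,22.5,16,16]) if 0 else np.interp(s,[-.058,.042,.072,.076],[.0225,.0225,.016,.016])
        return np.r_[(r-R)/.003, np.maximum(0,s-.076)/.003,np.maximum(0,-.058-s)/.003]
    o=least_squares(f,x0,loss="soft_l1"); s,r=sd(o.x)
    return o.x,np.percentile(s,[1,5,95,99]),np.median(np.abs(f(o.x)[:len(P)]))*3
E
python3 - <<'E'
from h import *
np.set_printoptions(precision=4,suppress=True)
for c in ["scene","top"]:
    p=arm.read_camera(c)
    for n in ["tube_mid","capped_a_mid"]:
        for r in arm.silhouettes(n,p)[:2]:
            P=pts(p,cv2.erode(r["pixels"].astype(np.uint8),np.ones((2,2)))>0); P=P[P[:,2]>.055]
            if len(P)<30: continue
            for it in range(2):
                q,s,e=fit_tube(P,[*np.median(P,0)[:2],.25])
            print(c,n,len(P),q[:2],np.degrees(q[2]),s,e)
    for n in ["dish_in","bottles","basket","rack","magnifier_mid"]:
        r=arm.silhouettes(n,p)
        if n=="dish_in": r=sorted(r,key=lambda r:-np.median(pts(p,r["pixels"])[:,1]))
        P=pts(p,r[0]["pixels"])
        if n=="bottles": P=P[(P[:,2]>.02)&(P[:,2]<.05)]
        if n=="basket": P=P[P[:,2]>.04]
        if n=="dish_in": P=P[P[:,2]>.012]
        print(c,n,cv2.minAreaRect(P[:,:2].astype(np.float32)*1000), cv2.boxPoints(cv2.minAreaRect(P[:,:2].astype(np.float32)*1000)).tolist())
E
```

```text
scene tube_mid 389 [0.5335 0.1629] 16.344765400695557 [-0.0424 -0.0378  0.0772  0.0805] 1.1562173353529515
scene capped_a_mid 447 [0.5155 0.239 ] 17.249264129630117 [-0.0508 -0.0423  0.0781  0.0803] 1.6806021103040258
scene dish_in ((509.6929626464844, -223.818359375), (157.1771697998047, 117.4989242553711), 26.416540145874023) [[413.1730651855469, -206.1668701171875], [465.44757080078125, -311.39697265625], [606.212890625, -241.4698486328125], [553.9383544921875, -136.23974609375]]
scene bottles ((603.0445556640625, -266.3988037109375), (131.60189819335938, 102.57965087890625), 69.22782135009766) [[531.752197265625, -309.7324523925781], [627.6639404296875, -346.1126403808594], [674.3369140625, -223.06515502929688], [578.4251708984375, -186.68496704101562]]
scene basket ((327.76190185546875, -179.88565063476562), (164.67620849609375, 104.5879135131836), 72.71019744873047) [[253.359619140625, -242.961181640625], [353.22161865234375, -274.04522705078125], [402.1641845703125, -116.81011962890625], [302.30218505859375, -85.72607421875]]
scene rack ((523.8552856445312, 236.12771606445312)
[... 1392 characters left out ...]
53125, -242.49658203125], [349.57928466796875, -269.6962890625], [394.79681396484375, -116.543212890625], [302.670654296875, -89.343505859375]]
top rack ((510.7729187011719, 248.59735107421875), (156.17239379882812, 267.5208435058594), 17.303590774536133) [[396.43572998046875, 353.0785217285156], [476.0057373046875, 97.66509246826172], [625.110107421875, 144.11618041992188], [545.5401000976562, 399.52960205078125]]
top magnifier_mid ((378.1975402832031, 173.48960876464844), (157.3585205078125, 65.91365814208984), 11.70338249206543) [[294.4688415527344, 189.8015899658203], [307.8390808105469, 125.25822448730469], [461.9262390136719, 157.17762756347656], [448.5559997558594, 221.7209930419922]]
```

```bash
cat >> h.py <<'E'
from scipy.spatial.transform import Rotation as Ro
def tool_R(hdeg,tip):   # heading, tip below level of tube axis (deg, -20 = start)
    h,t=np.radians([hdeg,tip]); y=np.array([-np.sin(h),np.cos(h),0])
    a=np.array([np.cos(h)*np.cos(t),np.sin(h)*np.cos(t),-np.sin(t)])
    z=np.cross(y,-a)  # tool x = -a
    z=np.cross(-a,y)
    return np.c_[-a,y,z]
def plan(pos,R,n,start=None):
    s=arm.observe(); p0=s["tool_pos"]; R0=Ro.from_rotvec(s["orientation"])
    if start: p0,R0=start[0],Ro.from_matrix(start[1])
    w=(Ro.from_matrix(R)*R0.inv()).as_rotvec(degrees=True)
    print(n,"rows; total turn",w.round(2),"shift",((pos-p0)*1000).round(1),"per row",(w/n).round(3),((pos-p0)*1000/n).round(2))
MID=np.array([.534,.163,.072]); H=16.5
E
python3 - <<'E'
from h import *
R=tool_R(H,-20); print(R.round(3))
g=MID+R[:,2]*.021
plan(g-R[:,2]*.11,R,20)
E
```

```text
[[-0.901 -0.284  0.328]
 [-0.267  0.959  0.097]
 [-0.342  0.    -0.94 ]]
20 rows; total turn [  0.49 -20.23  29.93] shift [ 356.4 -452.8  -75.7] per row [ 0.024 -1.011  1.496] [ 17.82 -22.64  -3.78]
```

>>> {"method": "arm_command", "body": {"series": [[0,-1,1.5,18,-22.6,-3.8,0.3],[0,-1,1.5,18,-22.6,-3.8,0.3],[0,-1,1.5,18,-22.6,-3.8,0.3],[0,-1,1.5,18,-22.6,-3.8,0.3],[0,-1,1.5,18,-22.6,-3.8,0.3],[0,-1,1.5,18,-22.6,-3.8,0.3],[0,-1,1.5,18,-22.6,-3.8,0.3],[0,-1,1.5,18,-22.6,-3.8,0.3],[0,-1,1.5,18,-22.6,-3.8,0.3],[0,-1,1.5,18,-22.6,-3.8,0.3]]}}

```text
clock: 2.53
tool_pos: [0.3291, 0.38, 0.1934]
orientation: [-0.036, 2.967, 0.031]
ft_force: [-0.1, -0.3, -1.0]
finger_gap: 0.0598
gripper_force: 0.0
```

>>> {"method": "arm_command", "body": {"series": [[0,-1,1.5,18,-22.6,-3.8,0.3],[0,-1,1.5,18,-22.6,-3.8,0.3],[0,-1,1.5,18,-22.6,-3.8,0.3],[0,-1,1.5,18,-22.6,-3.8,0.3],[0,-1,1.5,18,-22.6,-3.8,0.3],[0,-1,1.5,18,-22.6,-3.8,0.3],[0,-1,1.5,18,-22.6,-3.8,0.3],[0,-1,1.5,18,-22.6,-3.8,0.3],[0,-1,1.5,18,-22.6,-3.8,0.3],[0,-1,1.5,18,-22.6,-3.8,0.3]]}}

```text
clock: 3.37
tool_pos: [0.5091, 0.1539, 0.1555]
orientation: [-0.405, 2.767, 0.058]
ft_force: [-0.0, 0.4, 0.2]
finger_gap: 0.0598
gripper_force: 0.0
```

Run:
```python
from h import *
np.set_printoptions(precision=4,suppress=True)
p=arm.read_camera("wrist"); cv2.imwrite("pics/w1.png",p["pixels"])
for n in ["tube_mid","capped_a_mid","acorn_front_mid"]:
    for r in arm.silhouettes(n,p):
        P=pts(p,cv2.erode(r["pixels"].astype(np.uint8),np.ones((3,3)))>0); P=P[P[:,2]>.055]
        if len(P)<30: continue
        print(n,r["confidence"],r["box"],np.median(P,0))
        if "acorn" in n: continue
        q,s,e=fit_tube(P,[*np.median(P,0)[:2],.25]); print(len(P),q[:2],np.degrees(q[2]),s,e)
R=tool_R(H,-20); g=MID+R[:,2]*.021
o=arm.observe(); print(o); plan(g-R[:,2]*.11,R,1); plan(g,R,10)
```

```text
tube_mid 0.66 [232.8, 121.9, 288.1, 272.9] [0.5238 0.1617 0.0881]
6629 [0.5342 0.1641] 17.253561912939883 [-0.0576 -0.0537  0.062   0.0725] 0.3650255588529098
capped_a_mid 0.84 [320.9, 123.0, 383.9, 255.4] [0.4946 0.2283 0.0842]
5750 [0.5123 0.2393] 17.21469728045351 [-0.0585 -0.055   0.0343  0.0454] 0.37739351322361836
{'clock': 3.5667, 'joints': array([ 0.1526, -0.049 , -0.6174,  0.6601,  0.0376, -0.1278]), 'joint_vel': array([ 0.0356, -0.0074, -0.0026,  0.0054, -0.0003,  0.0008]), 'tau': array([ -0.8742, -25.6758,  28.8308,  -2.4028,   0.0529,  -0.0211]), 'tool_pos': array([0.5083, 0.1545, 0.1552]), 'orientation': array([-0.4002,  2.7706,  0.0586]), 'ft_force': array([-0.5618, -0.2157,  1.2851]), 'moment': array([-0.0808,  0.3567,  0.03  ]), 'gripper_force': 0.0, 'finger_gap': 0.059699545053250785}
1 rows; total turn [ 0.5  -0.15  0.14] shift [-3.5 -0.2  0.4] per row [ 0.502 -0.147  0.139] [-3.52 -0.16  0.45]
10 rows; total turn [ 0.5  -0.15  0.14] shift [  32.6   10.5 -102.9] per row [ 0.05  -0.015  0.014] [  3.26   1.05 -10.29]
```

View pics/w1.png

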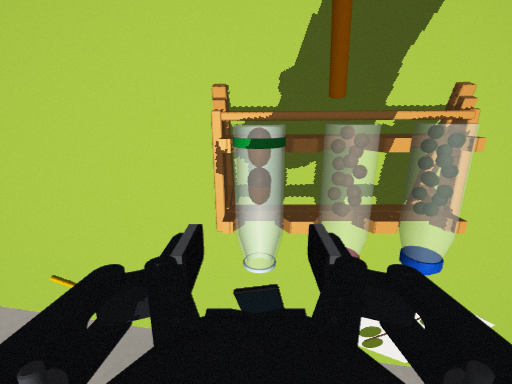

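The wrist view shows the tube between the open fingers (mouth 260,262, acorns 260,150 and 260,185). The fit gives (0.534, 0.164) at a 17.2° heading. Now I'll descend and grip.

>>> {"method": "arm_command", "body": {"series": [[0.05,0,0.08,3.3,1.1,-10.3,0.3],[0.05,0,0.08,3.3,1.1,-10.3,0.3],[0.05,0,0.08,3.3,1.1,-10.3,0.3],[0.05,0,0.08,3.3,1.1,-10.3,0.3],[0.05,0,0.08,3.3,1.1,-10.3,0.3],[0.05,0,0.08,3.3,1.1,-10.3,0.3],[0.05,0,0.08,3.3,1.1,-10.3,0.3],[0.05,0,0.08,3.3,1.1,-10.3,0.3],[0.05,0,0.08,3.3,1.1,-10.3,0.3],[0.05,0,0.08,3.3,1.1,-10.3,0.3]]}}

```text
clock: 4.4
tool_pos: [0.5411, 0.1677, 0.0521]
orientation: [-0.423, 2.765, 0.075]
ft_force: [-0.0, 0.4, 0.5]
finger_gap: 0.0596
gripper_force: 0.0
```

>>> {"method": "arm_command", "body": {"series": [[0,0,0,0,0,0,0.3],[0,0,0,0,0,0,0.4],[0,0,0,0,0,0,0.6],[0,0,0,0,0,0,0.7],[0,0,0,0,0,0,0.7],[0,0,0,0,0,0,0.7],[0,0,0,0,0,0,0.7],[0,0,0,0,0,0,0.7],[0,0,0,0,0,0,0.7],[0,0,0,0,0,0,0.7]], "grip_force": 30}}

```text
clock: 5.23
tool_pos: [0.5415, 0.1662, 0.0527]
orientation: [-0.42, 2.765, 0.074]
ft_force: [-3.7, -0.8, 6.0]
finger_gap: 0.0446
gripper_force: 33.6
```

```bash
sed -i 's/^MID=.*/MID=np.array([.5342,.164,.072]); H=17.2/' h.py
python3 - <<'E'
from h import *
o=arm.observe(); print({k:np.round(v,3) for k,v in o.items()})
R=tool_R(H,-20); plan(MID+R[:,2]*.021,R,1)
print(tool_R(H,-20).T@(o["tool_pos"]-MID))
E
```

```text
{'clock': np.float64(5.233), 'joints': array([ 0.158,  0.153, -0.668,  0.405,  0.049, -0.135]), 'joint_vel': array([ 0.   ,  0.   ,  0.   , -0.001,  0.   , -0.001]), 'tau': array([ -0.   , -29.965,  24.138,  -3.038,   0.215,  -0.042]), 'tool_pos': array([0.541, 0.166, 0.053]), 'orientation': array([-0.42 ,  2.765,  0.074]), 'ft_force': array([-3.718, -0.799,  5.966]), 'moment': array([-0.192,  0.786, -0.05 ]), 'gripper_force': np.float64(33.559), 'finger_gap': np.float64(0.045)}
1 rows; total turn [ 0.01 -0.07 -0.08] shift [-0.4 -0.  -0.4] per row [ 0.013 -0.074 -0.083] [-0.4  -0.04 -0.4 ]
[-5.06938396e-04 -7.45990397e-05  2.07535704e-02]
```

```bash
cat >> h.py <<'E'
HP=-105.; a0=np.array([np.cos(np.radians(HP)),np.sin(np.radians(HP)),0])
D=np.array([.490,-.235,.004])
def tcp_for(h,tip,mouth):
    R=tool_R(h,tip); return mouth+.076*R[:,0]+.0208*R[:,2],R
M=D-a0*.020; M[2]=.052
E
python3 - <<'E'
from h import *
s=(np.array([.5415,.1662,.1727]),tool_R(H,-20))
mm=M.copy(); pA,RA=tcp_for(HP,-20,mm+[0,0,.13]); pB,RB=tcp_for(HP,5,mm)
plan(pA,RA,30,s); plan(pB,RB,20,(pA,RA)); print(pA,pB)
E
```

```text
30 rows; total turn [   0.    -0.  -122.2] shift [ -29.7 -319.8  -36.2] per row [ 0.    -0.    -4.073] [ -0.99 -10.66  -1.21]
20 rows; total turn [24.15 -6.47 -0.  ] shift [  3.4  12.8 -98.6] per row [ 1.207 -0.324 -0.   ] [ 0.17  0.64 -4.93]
[ 0.51181912 -0.15356992  0.13646086] [ 0.51524097 -0.1407994   0.03790299]
```

>>> {"method": "arm_command", "body": {"series": [[0,0,0,0,0,4,0.7],[0,0,0,0,0,8,0.7],[0,0,0,0,0,14,0.7],[0,0,0,0,0,16,0.7],[0,0,0,0,0,18,0.7],[0,0,0,0,0,18,0.7],[0,0,0,0,0,16,0.7],[0,0,0,0,0,14,0.7],[0,0,0,0,0,8,0.7],[0,0,0,0,0,4,0.7]], "grip_force": 40}}

```text
clock: 6.07
tool_pos: [0.5427, 0.1664, 0.1745]
orientation: [-0.42, 2.762, 0.074]
ft_force: [-0.1, -0.1, -0.9]
finger_gap: 0.0444
gripper_force: 40.9
```

>>> {"method": "arm_command", "body": {"series": [[0,0,-1,-1,-3,0,0.7],[0,0,-2,-1,-6,0,0.7],[0,0,-3,-1,-9,0,0.7],[0,0,-4,-1,-11,0,0.7],[0,0,-4,-1,-11,0,0.7],[0,0,-4,-1,-11,0,0.7],[0,0,-4,-1,-11,0,0.7],[0,0,-4,-1,-11,0,0.7],[0,0,-4,-1,-11,0,0.7],[0,0,-4,-1,-11,0,0.7]]}}

```text
clock: 6.9
tool_pos: [0.53, 0.0704, 0.1706]
orientation: [0.413, 2.769, -0.073]
ft_force: [-0.4, 0.1, -1.3]
finger_gap: 0.0445
gripper_force: 40.9
```

>>> {"method": "arm_command", "body": {"series": [[0,0,-4,-1,-11,0,0.7],[0,0,-4,-1,-11,0,0.7],[0,0,-4,-1,-11,0,0.7],[0,0,-4,-1,-11,-2,0.7],[0,0,-4,-1,-11,-2,0.7],[0,0,-4,-1,-11,-2,0.7],[0,0,-4,-1,-11,-2,0.7],[0,0,-4,-1,-11,-2,0.7],[0,0,-4,-1,-11,-2,0.7],[0,0,-4,-1,-11,-2,0.7]]}}

```text
clock: 7.73
tool_pos: [0.5202, -0.0394, 0.1567]
orientation: [1.348, 2.487, -0.238]
ft_force: [0.2, -0.4, -0.5]
finger_gap: 0.0444
gripper_force: 40.9
```

>>> {"method": "arm_command", "body": {"series": [[0,0,-5,-1,-11,-2,0.7],[0,0,-5,-1,-11,-2,0.7],[0,0,-5,-1,-11,-2,0.7],[0,0,-5,-1,-11,-2,0.7],[0,0,-5,-1,-11,-2,0.7],[0,0,-5,-1,-11,-2,0.7],[0,0,-4,-1,-11,-2,0.7],[0,0,-4,-1,-9,-2,0.7],[0,0,-3,-1,-6,-2,0.7],[0,0,-1,-1,-2,-2,0.7]]}}

```text
clock: 8.57
tool_pos: [0.5111, -0.1337, 0.1369]
orientation: [2.197, 1.88, -0.387]
ft_force: [0.8, -0.2, -0.3]
finger_gap: 0.0441
gripper_force: 40.9
```

Run:
```python
from h import *
np.set_printoptions(precision=3,suppress=True)
o=arm.observe(); print(o["joints"],o["clock"],o["ft_force"],o["moment"])
pB,RB=tcp_for(HP,5,M); plan(pB,RB,20)
p=arm.read_camera("top"); cv2.imwrite("pics/t2.png",cv2.resize(p["pixels"][100:290,200:400],None,fx=3,fy=3,interpolation=3))
```

```text
[-0.19   0.191 -0.385  0.983 -0.347  1.534] 8.5667 [ 0.751 -0.228 -0.335] [ 0.404 -0.069  0.022]
20 rows; total turn [24.36 -5.25 -6.02] shift [  4.2  -7.1 -99. ] per row [ 1.218 -0.262 -0.301] [ 0.21 -0.36 -4.95]
```

View pics/t2.png

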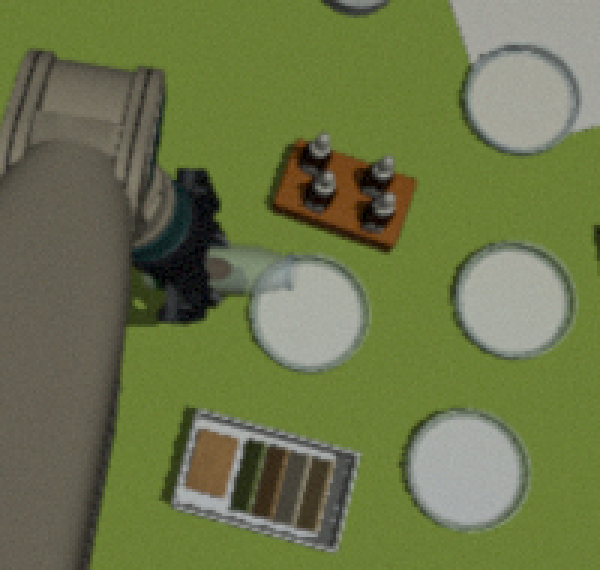

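The tube is over the near edge of the dish (mouth at 290,278) and one acorn shows in it. Everything around is clear, so I'll lower it and tip it to just below level.

>>> {"method": "arm_command", "body": {"series": [[1.2,-0.25,-0.3,0,-0.3,-3,0.7],[1.2,-0.25,-0.3,0,-0.3,-4,0.7],[1.2,-0.25,-0.3,0,-0.4,-5,0.7],[1.2,-0.25,-0.3,0,-0.4,-5,0.7],[1.2,-0.25,-0.3,0,-0.4,-5,0.7],[1.2,-0.25,-0.3,0.4,-0.4,-5,0.7],[1.2,-0.25,-0.3,0.4,-0.4,-5,0.7],[1.2,-0.25,-0.3,0.4,-0.4,-5,0.7],[1.2,-0.25,-0.3,0.4,-0.4,-5,0.7],[1.2,-0.25,-0.3,0.4,-0.4,-5,0.7]]}}

```text
clock: 9.45
tool_pos: [0.5135, -0.1368, 0.0908]
orientation: [2.368, 1.923, -0.15]
ft_force: [0.7, 0.4, -0.7]
finger_gap: 0.0445
gripper_force: 40.9
```

>>> {"method": "arm_command", "body": {"series": [[1.2,-0.25,-0.3,0.2,-0.4,-5,0.7],[1.2,-0.25,-0.3,0.2,-0.4,-5,0.7],[1.2,-0.25,-0.3,0.2,-0.4,-5,0.7],[1.2,-0.25,-0.3,0.2,-0.4,-5,0.7],[1.2,-0.25,-0.3,0.2,-0.4,-5,0.7],[1.2,-0.25,-0.3,0.2,-0.4,-5,0.7],[1.2,-0.25,-0.3,0.2,-0.4,-5,0.7],[1.2,-0.25,-0.3,0.2,-0.4,-5,0.7],[1.2,-0.25,-0.3,0.2,-0.4,-4,0.7],[1.2,-0.25,-0.3,0.2,-0.4,-3,0.7]]}}

```text
clock: 10.28
tool_pos: [0.5152, -0.1406, 0.0437]
orientation: [-2.448, -1.884, -0.1]
ft_force: [0.6, -0.1, -1.2]
finger_gap: 0.0441
gripper_force: 40.9
```

```bash
cat >> h.py <<'E'
def state():
    o=arm.observe(); R=Ro.from_rotvec(o["orientation"]).as_matrix(); a=-R[:,0]
    mid=o["tool_pos"]-.0208*R[:,2]
    print("t",o["clock"],"tip",np.degrees(np.arcsin(-a[2])).round(2),"mid",mid.round(4),"mouth",(mid+.076*a).round(4),"F",o["ft_force"].round(2),"M",o["moment"].round(3),o["joints"].round(2))
    return a,mid
def acorns():
    a,mid=state()
    for c in ["scene","top","wrist"]:
        p=arm.read_camera(c)
        for r in arm.silhouettes("acorn_front_mid",p)[:3]:
            P=pts(p,r["pixels"])
            if len(P)<3: continue
            m=np.median(P,0); print(c,round(r["confidence"],2),np.round(r["box"]),len(P),"pos",m.round(3),"s",((m-mid)@a*1000).round(0))
        cv2.imwrite(f"pics/last_{c}.png",p["pixels"])
E
python3 - <<'E'
from h import *
acorns()
for t in (5,14,24,34):
    q=tcp_for(HP,t,M); 
    if t>5: plan(q[0],q[1],1,prev)
    else: plan(q[0],q[1],1)
    prev=q
im=[cv2.imread(f"pics/last_{c}.png") for c in("scene","top","wrist")]
cv2.imwrite("pics/m3.png",np.hstack([cv2.resize(im[0][120:240,150:280],(400,369)),cv2.resize(im[2],(400,369))]))
E
```

```text
t 10.2833 tip 4.72 mid [ 0.5148 -0.1423  0.0644] mouth [ 0.4954 -0.2155  0.0582] F [ 0.64 -0.11 -1.22] M [-0.098 -0.    -0.018] [-0.43  0.3  -0.44  0.85  0.08  1.4 ]
1 rows; total turn [ 0.4  -0.08 -0.2 ] shift [-0.4 -0.1 -6.7] per row [ 0.401 -0.078 -0.197] [-0.43 -0.14 -6.65]
1 rows; total turn [ 8.69 -2.33 -0.  ] shift [ 0.3  1.2 12.3] per row [ 8.693 -2.329 -0.   ] [ 0.32  1.21 12.3 ]
1 rows; total turn [ 9.66 -2.59  0.  ] shift [-0.2 -0.9 13.7] per row [ 9.659 -2.588  0.   ] [-0.23 -0.85 13.71]
1 rows; total turn [ 9.66 -2.59  0.  ] shift [-0.8 -3.1 13.3] per row [ 9.659 -2.588  0.   ] [-0.84 -3.14 13.34]
```

View pics/m3.png

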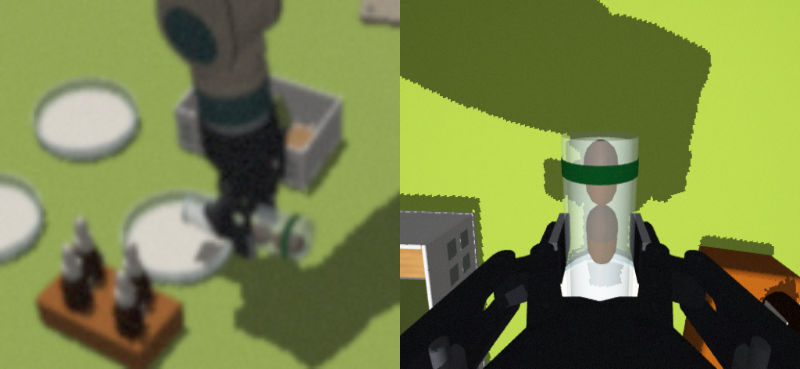

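Wrist view: both acorns are still at the base end (600,170 and 600,235), and the mouth is over the dish. Tipping to about 13°, then slowly to about 20°.

>>> {"method": "arm_command", "body": {"series": [[0.4,-0.1,0,0,0,0,0.7],[0.8,-0.2,0,0,0.1,0.5,0.7],[0.8,-0.2,0,0,0.1,0.5,0.7],[0.9,-0.23,0,0,0.1,0.6,0.7],[0.9,-0.23,0,0,0.1,0.6,0.7],[0.9,-0.23,0,0,0.1,0.6,0.7],[0.9,-0.23,0,0,0.1,0.6,0.7],[0.8,-0.2,0,0,0.1,0.5,0.7],[0.8,-0.2,0,0,0.1,0.5,0.7],[0.4,-0.1,0,0,0,0.3,0.7]]}}

```text
clock: 11.42
tool_pos: [0.5154, -0.1402, 0.049]
orientation: [-2.375, -1.827, -0.259]
ft_force: [-1.0, -0.6, -0.8]
finger_gap: 0.0444
gripper_force: 40.9
```

>>> {"method": "arm_command", "body": {"series": [[0.24,-0.065,0,0,0,0.34,0.7],[0.24,-0.065,0,0,0,0.34,0.7],[0.24,-0.065,0,0,0,0.34,0.7],[0.24,-0.065,0,0,0,0.34,0.7],[0.24,-0.065,0,0,0,0.34,0.7],[0.24,-0.065,0,0,0,0.34,0.7],[0.24,-0.065,0,0,0,0.34,0.7],[0.24,-0.065,0,0,0,0.34,0.7],[0.24,-0.065,0,0,0,0.34,0.7],[0.24,-0.065,0,0,0,0.34,0.7]]}}

```text
clock: 12.25
tool_pos: [0.5154, -0.1399, 0.0524]
orientation: [-2.35, -1.809, -0.307]
ft_force: [-0.4, 0.5, -2.0]
finger_gap: 0.0441
gripper_force: 40.9
```

>>> {"method": "arm_command", "body": {"series": [[0.24,-0.065,0,0,0,0.34,0.7],[0.24,-0.065,0,0,0,0.34,0.7],[0.24,-0.065,0,0,0,0.34,0.7],[0.24,-0.065,0,0,0,0.34,0.7],[0.24,-0.065,0,0,0,0.34,0.7],[0.24,-0.065,0,0,0,0.34,0.7],[0.24,-0.065,0,0,0,0.34,0.7],[0.24,-0.065,0,0,0,0.34,0.7],[0.24,-0.065,0,0,0,0.34,0.7],[0.24,-0.065,0,0,0,0.34,0.7]]}}

```text
clock: 13.08
tool_pos: [0.5155, -0.1399, 0.0559]
orientation: [-2.325, -1.79, -0.356]
ft_force: [-0.2, -0.1, -1.1]
finger_gap: 0.0441
gripper_force: 40.9
```

```bash
cat >> h.py <<'E'
def look(name):
    a,mid=state(); ims={}
    for c in ["scene","wrist"]:
        p=arm.read_camera(c); im=p["pixels"]; ims[c]=im
        hs=cv2.cvtColor(im,cv2.COLOR_BGR2HSV)
        br=(hs[...,0]<20)&(hs[...,1]>50)&(hs[...,2]<200)
        if c=="scene":
            q=np.linalg.inv(p["pose"])@np.r_[D,1]; uv=(p["K"]@q[:3])[:2]/q[2]
            vv,uu=np.mgrid[:384,:512]; m=br&(((uu-uv[0])/18)**2+((vv-uv[1])/13)**2<1)
            v,u=np.nonzero(m); print("dish brown px",m.sum(),"centre",uv.round(),"at",u.mean().round(1) if len(u) else "",v.mean().round(1) if len(u) else "")
        else:
            m=np.zeros_like(br); m[140:310,205:310]=1; m&=br; v,u=np.nonzero(m); print("wrist brown px",m.sum(), np.percentile(v,[2,50,98]) if len(v) else "")
    cv2.imwrite(f"pics/{name}.png",np.hstack([cv2.resize(ims["scene"][130:230,160:270],(400,369)),cv2.resize(ims["wrist"],(400,369))]))
E
python3 -c "
from h import *
look('l1')"
```

```text
t 13.0833 tip 17.43 mid [ 0.5139 -0.1459  0.0757] mouth [ 0.4953 -0.216   0.0529] F [-0.2  -0.1  -1.15] M [-0.32   0.135  0.01 ] [-0.55  0.32 -0.41  0.93  0.29  1.27]
dish brown px 1 centre [207. 197.] at 222.0 192.0
wrist brown px 1245 [193. 252. 272.]
```

View pics/l1.png

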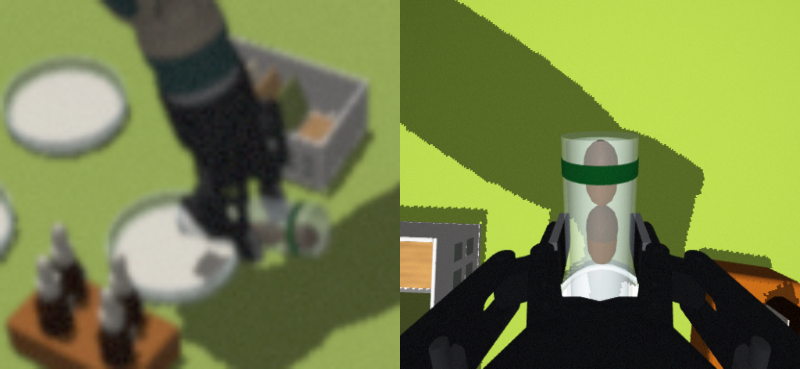

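At 17.4° the acorns have not moved. I'll go on slowly, checking after each call.

>>> {"method": "arm_command", "body": {"series": [[0.24,-0.065,0,0,0,0.34,0.7],[0.24,-0.065,0,0,0,0.34,0.7],[0.24,-0.065,0,0,0,0.34,0.7],[0.24,-0.065,0,0,0,0.34,0.7],[0.24,-0.065,0,0,0,0.34,0.7],[0.24,-0.065,0,0,0,0.34,0.7],[0.24,-0.065,0,0,0,0.34,0.7],[0.24,-0.065,0,0,0,0.34,0.7],[0.24,-0.065,0,0,0,0.34,0.7],[0.24,-0.065,0,0,0,0.34,0.7]]}}

```text
clock: 14.02
tool_pos: [0.5154, -0.1399, 0.0592]
orientation: [-2.299, -1.77, -0.403]
ft_force: [1.2, 0.5, -0.4]
finger_gap: 0.0444
gripper_force: 40.9
```

```bash
python3 -c "
from h import *
look('l2')"
```

```text
t 14.0167 tip 19.92 mid [ 0.5136 -0.1467  0.0788] mouth [ 0.4954 -0.2158  0.0529] F [ 1.17  0.46 -0.41] M [-0.374  0.075  0.04 ] [-0.57  0.33 -0.4   0.96  0.33  1.24]
dish brown px 1 centre [207. 197.] at 220.0 188.0
wrist brown px 1303 [193. 252. 274.]
```

>>> {"method": "arm_command", "body": {"series": [[0.2,-0.054,0,0,0,0.28,0.7],[0.2,-0.054,0,0,0,0.28,0.7],[0.2,-0.054,0,0,0,0.28,0.7],[0.2,-0.054,0,0,0,0.28,0.7],[0.2,-0.054,0,0,0,0.28,0.7],[0.2,-0.054,0,0,0,0.28,0.7],[0.2,-0.054,0,0,0,0.28,0.7],[0.2,-0.054,0,0,0,0.28,0.7],[0.2,-0.054,0,0,0,0.28,0.7],[0.2,-0.054,0,0,0,0.28,0.7]]}}

```text
clock: 14.95
tool_pos: [0.5155, -0.1399, 0.0621]
orientation: [-2.277, -1.754, -0.442]
ft_force: [-0.7, -0.3, -0.4]
finger_gap: 0.0446
gripper_force: 40.9
```

```bash
python3 -c "
from h import *
look('l3')"
```

```text
t 14.95 tip 21.98 mid [ 0.5135 -0.1474  0.0814] mouth [ 0.4955 -0.2156  0.0529] F [-0.67 -0.31 -0.36] M [-0.406  0.043 -0.008] [-0.58  0.33 -0.39  0.97  0.36  1.22]
dish brown px 0 centre [207. 197.] at  
wrist brown px 608 [270.14 286.   297.86]
```

>>> {"method": "arm_command", "body": {"series": [[0,0,0,0,0,0,0.7],[0,0,0,0,0,0,0.7],[0,0,0,0,0,0,0.7],[0,0,0,0,0,0,0.7],[0,0,0,0,0,0,0.7],[0,0,0,0,0,0,0.7],[0,0,0,0,0,0,0.7],[0,0,0,0,0,0,0.7],[0,0,0,0,0,0,0.7],[0,0,0,0,0,0,0.7]]}}

```text
clock: 15.88
tool_pos: [0.5154, -0.1399, 0.062]
orientation: [-2.278, -1.754, -0.441]
ft_force: [-0.2, -0.4, -0.8]
finger_gap: 0.0445
gripper_force: 40.9
```

```bash
python3 -c "
from h import *
look('l4')"
```

```text
t 15.8833 tip 21.96 mid [ 0.5135 -0.1474  0.0813] mouth [ 0.4954 -0.2156  0.0529] F [-0.17 -0.37 -0.79] M [-0.407  0.12  -0.026] [-0.58  0.33 -0.39  0.97  0.36  1.22]
dish brown px 0 centre [207. 197.] at  
wrist brown px 624 [259.38 285.   297.  ]
```

View pics/l4.png

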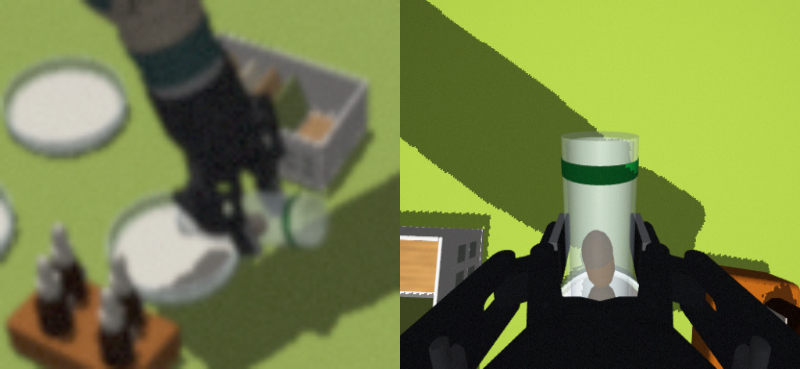

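Both acorns are at the shoulder (the rear one at 598,258 in the wrist view) and the dish is empty. I'll ease on 1.5° per call.

>>> {"method": "arm_command", "body": {"series": [[0.18,-0.048,0,0,0,0.25,0.7],[0.18,-0.048,0,0,0,0.25,0.7],[0.18,-0.048,0,0,0,0.25,0.7],[0.18,-0.048,0,0,0,0.25,0.7],[0.18,-0.048,0,0,0,0.25,0.7],[0.18,-0.048,0,0,0,0.25,0.7],[0.18,-0.048,0,0,0,0.25,0.7],[0.18,-0.048,0,0,0,0.25,0.7],[0,0,0,0,0,0,0.7],[0,0,0,0,0,0,0.7]]}}

```text
clock: 16.82
tool_pos: [0.5154, -0.1399, 0.064]
orientation: [-2.261, -1.741, -0.469]
ft_force: [0.3, 0.1, -0.2]
finger_gap: 0.044
gripper_force: 40.9
```

```bash
python3 -c "
from h import *
look('l5')"
```

```text
t 16.8167 tip 23.46 mid [ 0.5133 -0.1479  0.0831] mouth [ 0.4955 -0.2153  0.0528] F [ 0.33  0.09 -0.23] M [-0.415  0.121 -0.056] [-0.6   0.34 -0.39  0.99  0.38  1.2 ]
dish brown px 0 centre [207. 197.] at  
wrist brown px 609 [269.16 286.   297.  ]
```

>>> {"method": "arm_command", "body": {"series": [[0.18,-0.048,0,0,-0.02,0.25,0.7],[0.18,-0.048,0,0,-0.02,0.25,0.7],[0.18,-0.048,0,0,-0.02,0.25,0.7],[0.18,-0.048,0,0,-0.02,0.25,0.7],[0.18,-0.048,0,0,-0.02,0.25,0.7],[0.18,-0.048,0,0,-0.02,0.25,0.7],[0.18,-0.048,0,0,-0.02,0.25,0.7],[0.18,-0.048,0,0,-0.02,0.25,0.7],[0,0,0,0,0,0,0.7],[0,0,0,0,0,0,0.7]]}}

```text
clock: 17.75
tool_pos: [0.5154, -0.1401, 0.066]
orientation: [-2.245, -1.729, -0.496]
ft_force: [0.1, -0.2, -0.1]
finger_gap: 0.0448
gripper_force: 40.9
```

```bash
python3 -c "
from h import *
look('l6')"
```

```text
t 17.75 tip 24.94 mid [ 0.5132 -0.1486  0.0849] mouth [ 0.4956 -0.2152  0.0528] F [ 0.11 -0.19 -0.09] M [-0.432  0.127  0.007] [-0.61  0.34 -0.38  1.    0.41  1.19]
dish brown px 0 centre [207. 197.] at  
wrist brown px 611 [258. 286. 298.]
```

>>> {"method": "arm_command", "body": {"series": [[0.18,-0.048,0,0,-0.03,0.25,0.7],[0.18,-0.048,0,0,-0.03,0.25,0.7],[0.18,-0.048,0,0,-0.03,0.25,0.7],[0.18,-0.048,0,0,-0.03,0.25,0.7],[0.18,-0.048,0,0,-0.03,0.25,0.7],[0.18,-0.048,0,0,-0.03,0.25,0.7],[0.18,-0.048,0,0,-0.03,0.25,0.7],[0.18,-0.048,0,0,-0.03,0.25,0.7],[0,0,0,0,0,0,0.7],[0,0,0,0,0,0,0.7]]}}

```text
clock: 18.68
tool_pos: [0.5154, -0.1404, 0.068]
orientation: [-2.229, -1.716, -0.523]
ft_force: [-0.9, -0.0, -1.6]
finger_gap: 0.0444
gripper_force: 40.9
```

```bash
python3 -c "
from h import *
look('l7')"
```

```text
t 18.6833 tip 26.44 mid [ 0.5131 -0.1493  0.0866] mouth [ 0.4957 -0.2151  0.0528] F [-0.91 -0.04 -1.58] M [-0.487  0.086  0.006] [-0.62  0.35 -0.38  1.02  0.43  1.17]
dish brown px 0 centre [207. 197.] at  
wrist brown px 614 [264.26 290.   302.  ]
```

View pics/l7.png

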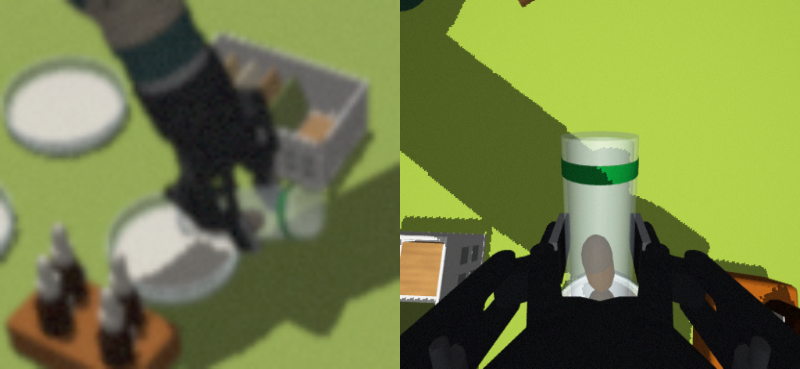

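At 26.4° the rear acorn has crept about 4 px forward and the dish is still empty. I'll use smaller steps.

>>> {"method": "arm_command", "body": {"series": [[0.17,-0.045,0,0,-0.03,0.24,0.7],[0.17,-0.045,0,0,-0.03,0.24,0.7],[0.17,-0.045,0,0,-0.03,0.24,0.7],[0.17,-0.045,0,0,-0.03,0.24,0.7],[0.17,-0.045,0,0,-0.03,0.24,0.7],[0.17,-0.045,0,0,-0.03,0.24,0.7],[0,0,0,0,0,0,0.7],[0,0,0,0,0,0,0.7],[0,0,0,0,0,0,0.7],[0,0,0,0,0,0,0.7]]}}

```text
clock: 19.62
tool_pos: [0.5154, -0.1405, 0.0695]
orientation: [-2.217, -1.707, -0.542]
ft_force: [-0.8, 0.1, -1.7]
finger_gap: 0.0444
gripper_force: 40.9
```

```bash
python3 -c "
from h import *
look('l8')"
```

```text
t 19.6167 tip 27.49 mid [ 0.513  -0.1497  0.0879] mouth [ 0.4958 -0.2149  0.0528] F [-0.85  0.09 -1.69] M [-0.448  0.149  0.013] [-0.63  0.36 -0.37  1.03  0.44  1.16]
dish brown px 37 centre [207. 197.] at 205.5 187.4
wrist brown px 30 [242.74 260.   309.  ]
```

The front acorn is in the dish (205,187) and the rear one has slid to the neck. I'll tip back at once.

>>> {"method": "arm_command", "body": {"series": [[-0.7,0.19,0,0,0,0.3,0.7],[-1,0.27,0,0,0,0.5,0.7],[-1,0.27,0,0,0,0.5,0.7],[-1,0.27,0,0,0,0.5,0.7],[-1,0.27,0,0,0,0.5,0.7],[-1,0.27,0,0,0,0.5,0.7],[-1,0.27,0,0,0,0.5,0.7],[-1,0.27,0,0,0,0.5,0.7],[-1,0.27,0,0,0,0.5,0.7],[-0.7,0.19,0,0,0,0.3,0.7]]}}

```text
clock: 20.55
tool_pos: [0.5155, -0.1403, 0.0743]
orientation: [-2.322, -1.789, -0.36]
ft_force: [-0.5, 0.2, -0.4]
finger_gap: 0.0443
gripper_force: 40.9
```

```bash
python3 -c "
from h import *
look('l9')
p=arm.read_camera('scene')
for r in arm.silhouettes('acorn_front_mid',p): P=pts(p,r['pixels']); print(r['confidence'],r['box'],np.median(P,0)-D)
q=tcp_for(HP,-20,M+[0,0,.13]); plan(q[0],q[1],20)
"
```

```text
t 20.55 tip 17.66 mid [ 0.5139 -0.1464  0.0941] mouth [ 0.4954 -0.2164  0.071 ] F [-0.55  0.22 -0.36] M [-0.295  0.104 -0.043] [-0.55  0.3  -0.39  0.97  0.29  1.27]
dish brown px 41 centre [207. 197.] at 205.5 188.9
wrist brown px 27 [237.64 260.   307.44]
20 rows; total turn [-36.5    9.64  -0.18] shift [ -3.6 -13.2  62.4] per row [-1.825  0.482 -0.009] [-0.18 -0.66  3.12]
```

View pics/l9.png

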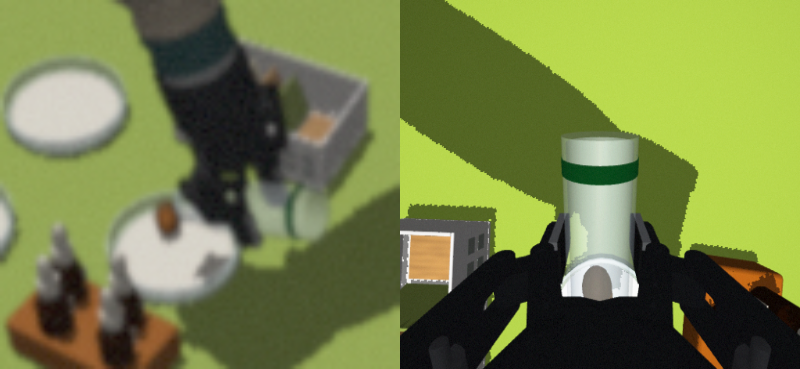

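The picture shows the front acorn in the dish (168,215) and the rear one in the neck of the tube (597,280). Bringing the tube up and back.

>>> {"method": "arm_command", "body": {"series": [[-1.2,0.3,0,0,-0.4,3,0.7],[-1.8,0.48,0,-0.2,-0.7,3,0.7],[-1.9,0.5,0,-0.2,-0.7,3.2,0.7],[-1.9,0.5,0,-0.2,-0.7,3.2,0.7],[-1.9,0.5,0,-0.2,-0.7,3.2,0.7],[-1.9,0.5,0,-0.2,-0.7,3.2,0.7],[-1.9,0.5,0,-0.2,-0.7,3.2,0.7],[-1.9,0.5,0,-0.2,-0.7,3.2,0.7],[-1.9,0.5,0,-0.2,-0.7,3.2,0.7],[-1.9,0.5,0,-0.2,-0.7,3.2,0.7]]}}

```text
clock: 21.58
tool_pos: [0.5136, -0.1473, 0.1061]
orientation: [2.48, 1.908, -0.026]
ft_force: [0.2, -0.5, -0.5]
finger_gap: 0.0441
gripper_force: 40.9
```

>>> {"method": "arm_command", "body": {"series": [[-1.9,0.5,0,-0.2,-0.7,4,0.7],[-1.9,0.5,0,-0.2,-0.7,4,0.7],[-1.9,0.5,0,-0.2,-0.7,4,0.7],[-1.9,0.5,0,-0.2,-0.7,4,0.7],[-1.9,0.5,0,-0.2,-0.7,4,0.7],[-1.9,0.5,0,-0.2,-0.7,4,0.7],[-1.9,0.5,0,-0.2,-0.7,4,0.7],[-1.9,0.5,0,-0.2,-0.7,4,0.7],[-1.8,0.48,0,-0.2,-0.7,4,0.7],[-1.2,0.3,0,0,-0.4,3,0.7]]}}

```text
clock: 22.42
tool_pos: [0.512, -0.1536, 0.1451]
orientation: [2.299, 1.77, -0.404]
ft_force: [-0.2, -0.3, -0.5]
finger_gap: 0.044
gripper_force: 40.9
```

```bash
python3 -c "
from h import *
state(); G=np.array([.5415,.1662,.0527]); R=Ro.from_rotvec([-.42,2.765,.074]).as_matrix()
plan(G+[0,0,.12],R,30)
p=arm.read_camera('scene')
for r in arm.silhouettes('acorn_front_mid',p): P=pts(p,r['pixels']); print(r['confidence'],r['box'],np.median(P,0)-D)
"
```

```text
t 22.4167 tip -19.96 mid [ 0.5138 -0.1468  0.1646] mouth [ 0.4955 -0.2158  0.1906] F [-0.2  -0.32 -0.48] M [ 0.379 -0.086 -0.013] [-0.23  0.21 -0.35  1.03 -0.35  1.61]
30 rows; total turn [1.000e-02 4.000e-02 1.221e+02] shift [ 29.5 319.8  27.6] per row [0.00e+00 1.00e-03 4.07e+00] [ 0.98 10.66  0.92]
```

>>> {"method": "arm_command", "body": {"series": [[0,0,1,1,3,2,0.7],[0,0,2,1,6,3,0.7],[0,0,3,1,9,3,0.7],[0,0,4,1,11,3,0.7],[0,0,4,1,11,3,0.7],[0,0,4,1,11,3,0.7],[0,0,4,1,11,3,0.7],[0,0,4,1,11,3,0.7],[0,0,4,1,11,3,0.7],[0,0,5,1,12,2,0.7]]}}

```text
clock: 23.35
tool_pos: [0.522, -0.0572, 0.1732]
orientation: [1.621, 2.335, -0.284]
ft_force: [0.3, -0.1, -1.5]
finger_gap: 0.0444
gripper_force: 40.9
```

>>> {"method": "arm_command", "body": {"series": [[0,0,5,1,12,0,0.7],[0,0,5,1,12,0,0.7],[0,0,5,1,12,0,0.7],[0,0,5,1,12,0,0.7],[0,0,5,1,12,0,0.7],[0,0,5,1,12,0,0.7],[0,0,5,1,12,0,0.7],[0,0,5,1,12,0,0.7],[0,0,5,1,12,0,0.7],[0,0,5,1,12,0,0.7]]}}

```text
clock: 24.18
tool_pos: [0.5312, 0.0629, 0.1728]
orientation: [0.474, 2.758, -0.083]
ft_force: [-0.8, -0.0, -0.6]
finger_gap: 0.0446
gripper_force: 40.9
```

>>> {"method": "arm_command", "body": {"series": [[0,0,5,1,12,0,0.7],[0,0,5,1,12,0,0.7],[0,0,5,1,12,0,0.7],[0,0,5,1,12,0,0.7],[0,0,5,1,12,0,0.7],[0,0,4,1,12,0,0.7],[0,0,3,1,10,0,0.7],[0,0,2,1,8,0,0.7],[0,0,1,1,5,0,0.7],[0,0,0,0,2,0,0.7]]}}

```text
clock: 25.02
tool_pos: [0.541, 0.1595, 0.1728]
orientation: [-0.37, 2.772, 0.065]
ft_force: [-0.4, -0.1, -1.3]
finger_gap: 0.0447
gripper_force: 40.9
```

```bash
python3 -c "
from h import *
state(); G=np.array([.5415,.1662,.0527]); R=Ro.from_rotvec([-.42,2.765,.074]).as_matrix()
plan(G+[0,0,.04],R,10)
"
```

```text
t 25.0167 tip -19.9 mid [0.5341 0.1577 0.1924] mouth [0.6031 0.1764 0.2182] F [-0.43 -0.07 -1.29] M [-0.162  0.341  0.021] [ 0.15 -0.01 -0.54  0.7   0.04 -0.11]
10 rows; total turn [ 0.03 -0.03  2.06] shift [  0.5   6.7 -80.1] per row [ 0.003 -0.003  0.206] [ 0.05  0.67 -8.01]
```

>>> {"method": "arm_command", "body": {"series": [[0,0,0.5,0.1,1.7,0,0.7],[0,0,0.5,0.1,1.7,-4,0.7],[0,0,0.5,0.1,1.7,-8,0.7],[0,0,0.5,0.1,1.6,-10,0.7],[0,0,0,0,0,-11,0.7],[0,0,0,0,0,-12,0.7],[0,0,0,0,0,-12,0.7],[0,0,0,0,0,-11,0.7],[0,0,0,0,0,-8,0.7],[0,0,0,0,0,-4,0.7]]}}

```text
clock: 25.85
tool_pos: [0.5395, 0.1654, 0.09]
orientation: [-0.418, 2.77, 0.073]
ft_force: [0.5, -0.8, -0.5]
finger_gap: 0.0442
gripper_force: 40.9
```

```bash
python3 -c "
from h import *
state(); G=np.array([.5415,.1662,.0527]); R=Ro.from_rotvec([-.42,2.765,.074]).as_matrix()
plan(G,R,10)
p=arm.read_camera('wrist')
for r in arm.silhouettes('capped_a_mid',p)[:2]:
    P=pts(p,cv2.erode(r['pixels'].astype(np.uint8),np.ones((3,3)))>0); P=P[P[:,2]>.055]
    if len(P)>30: print(fit_tube(P,[.513,.239,.3]))
"
```

```text
t 25.85 tip -19.66 mid [0.5328 0.1634 0.1096] mouth [0.6012 0.1845 0.1352] F [ 0.51 -0.79 -0.55] M [-0.117  0.419  0.014] [ 0.16  0.09 -0.63  0.5   0.05 -0.13]
10 rows; total turn [ 0.07 -0.27  0.11] shift [  2.    0.8 -37.3] per row [ 0.007 -0.027  0.011] [ 0.2   0.08 -3.73]
(array([0.51216546, 0.23936392, 0.29967807]), array([-0.05802505, -0.05514491,  0.02209001,  0.02982584]), np.float64(0.35810639749126943))
```

Position and neighbour are fine. Lowering into the notches.

>>> {"method": "arm_command", "body": {"series": [[0,0,0,0.2,0.1,-4,0.7],[0,0,0,0.2,0.1,-4,0.7],[0,0,0,0.2,0.1,-4,0.7],[0,0,0,0.2,0.1,-4,0.7],[0,0,0,0.2,0.1,-4,0.7],[0,0,0,0.2,0.1,-4,0.7],[0,0,0,0.2,0.1,-4,0.7],[0,0,0,0,0,-4,0.7],[0,0,0,0,0,-3,0.7],[0,0,0,0,0,-2,0.7]]}}

```text
clock: 26.78
tool_pos: [0.5423, 0.1665, 0.055]
orientation: [-0.418, 2.767, 0.073]
ft_force: [-0.4, 0.8, 0.3]
finger_gap: 0.0443
gripper_force: 40.9
```

```bash
python3 -c "
from h import *
state(); G=np.array([.5415,.1662,.0527]); R=Ro.from_rotvec([-.42,2.765,.074]).as_matrix()
plan(G,R,10)
"
```

```text
t 26.7833 tip -19.84 mid [0.5356 0.1644 0.0746] mouth [0.6039 0.1855 0.1004] F [-0.41  0.76  0.25] M [-0.085  0.37  -0.03 ] [ 0.16  0.15 -0.66  0.41  0.05 -0.13]
10 rows; total turn [ 0.03 -0.09  0.11] shift [-0.8 -0.3 -2.3] per row [ 0.003 -0.009  0.011] [-0.08 -0.03 -0.23]
```

>>> {"method": "arm_command", "body": {"series": [[0,0,0,0,0,-0.6,0.7],[0,0,0,-0.2,0,-0.6,0.7],[0,0,0,-0.2,0,-0.6,0.7],[0,0,0,-0.2,0,-0.5,0.7],[0,0,0,0,0,0,0.7],[0,0,0,0,0,0,0.6],[0,0,0,0,0,0,0.5],[0,0,0,0,0,0,0.4],[0,0,0,0,0,0,0.3],[0,0,0,0,0,0,0.3]]}}

```text
clock: 27.62
tool_pos: [0.5422, 0.1666, 0.0535]
orientation: [-0.418, 2.766, 0.073]
ft_force: [0.7, 0.4, -0.2]
finger_gap: 0.0593
gripper_force: 0.0
```

>>> {"method": "arm_command", "body": {"series": [[0,0,0,0,0,0,0.3],[0,0,0,0,0,0,0.3],[0,0,0,-0.7,-0.2,2,0.3],[0,0,0,-1.4,-0.4,4,0.3],[0,0,0,-2.4,-0.7,7,0.3],[0,0,0,-3.3,-1,9.4,0.3],[0,0,0,-4,-1.2,11.5,0.3],[0,0,0,-5,-1.5,14.3,0.3],[0,0,0,-6,-1.8,17,0.3],[0,0,0,-6,-1.8,17,0.3]]}}

```text
clock: 28.45
tool_pos: [0.5127, 0.1578, 0.1371]
orientation: [-0.418, 2.766, 0.073]
ft_force: [-0.5, -0.6, -0.5]
finger_gap: 0.0598
gripper_force: 0.0
```

>>> {"method": "arm_command", "body": {"series": [[0,0,0,-6,-1.8,17,0.3],[0,0,0,-4,-1.2,12,0.3],[0,0,0,-2,-0.6,6,0.3],[0,0,0,0,0,0,0.3],[0,0,0,0,0,0,0.3],[0,0,0,0,0,0,0.3],[0,0,0,0,0,0,0.3],[0,0,0,0,0,0,0.3],[0,0,0,0,0,0,0.3],[0,0,0,0,0,0,0.3]]}}

```text
clock: 29.28
tool_pos: [0.501, 0.1543, 0.1699]
orientation: [-0.418, 2.767, 0.073]
ft_force: [0.8, 0.3, -0.3]
finger_gap: 0.06
gripper_force: 0.0
```

Run:
```python
from h import *
np.set_printoptions(precision=4,suppress=True)
state()
w=arm.read_camera("wrist")
for n in ["tube_mid","capped_a_mid"]:
    for r in arm.silhouettes(n,w)[:2]:
        P=pts(w,cv2.erode(r["pixels"].astype(np.uint8),np.ones((3,3)))>0); P=P[P[:,2]>.055]
        if len(P)>30: print(n,fit_tube(P,[*np.median(P,0)[:2],.3]))
p=arm.read_camera("top")
for n in ["dish_in","acorn_front_mid"]:
    for r in arm.silhouettes(n,p): P=pts(p,r["pixels"]); print(n,r["confidence"],r["box"],np.median(P,0))
cv2.imwrite("pics/end.png",np.hstack([cv2.resize(w["pixels"],(400,300)),cv2.resize(p["pixels"][100:295,140:400],(400,300))]))
```

```text
t 29.2833 tip -19.82 mid [0.4943 0.1522 0.1895] mouth [0.5626 0.1733 0.2152] F [ 0.77  0.31 -0.3 ] M [-0.127  0.301 -0.021] [ 0.15 -0.08 -0.61  0.7   0.05 -0.14]
tube_mid (array([0.5337, 0.1639, 0.3018]), array([-0.0564, -0.0524,  0.0631,  0.0737]), np.float64(0.36866934516728045))
capped_a_mid (array([0.5122, 0.2393, 0.2999]), array([-0.0589, -0.0555,  0.0321,  0.0421]), np.float64(0.3643169645663642))
dish_in 0.93 [353.0, 114.6, 392.2, 150.6] [ 0.7162 -0.4676  0.0039]
dish_in 0.88 [285.8, 181.8, 325.2, 224.7] [ 0.4947 -0.2337  0.0037]
dish_in 0.86 [348.2, 182.5, 396.8, 222.4] [ 0.5008 -0.4429  0.0038]
dish_in 0.82 [333.4, 237.3, 379.6, 273.9] [ 0.3336 -0.3826  0.0037]
acorn_front_mid 0.38 [305.4, 209.3, 315.9, 222.0] [ 0.463  -0.2459  0.0224]
```

View pics/end.png

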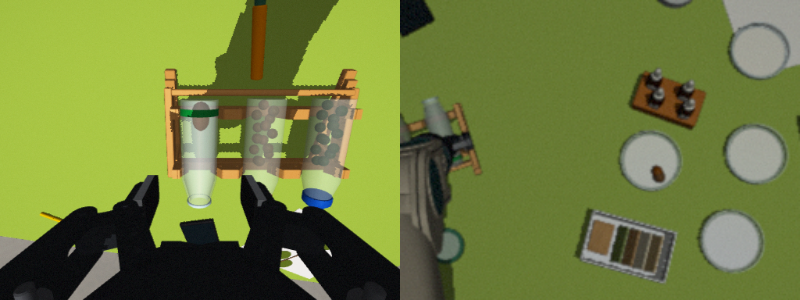

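The tube is back in its place with one acorn at its base (200,115), and the front acorn lies in the dish (657,173), 34 mm from its middle. The capped tube measured has not moved and the other bystanders look undisturbed.

```bash
python3 -c "
from cell import arm
print(arm.finish_job())"
```

```text
the job is handed in; nothing more can be done
None
```

The job is handed in (no verdict was shown): the front acorn is in the dish, about 34 mm from its middle, the tube is released in its own rack place with the second acorn inside, and I saw no bystander shifted.

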